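# Show a glass ball against the backing panel from two sides

## Robot

A 6-joint arm with a two-finger parallel gripper is mounted at the origin on the work surface. World frame = base frame: x ahead of the robot, y to its left, z up, the work surface at z = 0. Lengths are in m, angles in rad, forces in N, time in s.
With the tool pointing down it reaches from about 0.4 to 0.825 m from the base axis. Payload 7 kg.
Tool frame: the origin (TCP) lies on the centre line of the jaws, within the pads' length; the fingertips stand 11 mm ahead of it and the grasp point (between the pads) lies 8 mm behind it; z points along the fingers, y is the direction in which the jaws open and shut (so a half turn about z gives the same grasp; the last joint's range is limited). The gripper opens to 88 mm and grips with 3 to 60 N. Pads are 19 mm wide; open, the fingers measure 130 mm over their backs; the gripper's body (78 mm by 193 mm) begins 47 mm behind the grasp point.
Start: joints at [-1.025, 0.359, 0.012, 0, -1.224, -0.288], TCP at [0.172, -0.653, 0.238] pointing down, gripper open.
Joint ranges: [-3.07, 3.07], [-1.43, 2.12], [-1.02, 1.25], [-3.03, 1.67], [-3.05, -0], [-3.03, 3.03]. Speed limits (rad/s): [2.39, 2.39, 3.01, 3.14, 3.14, 3.14].

## Interface

Orientations are given as [roll, pitch, yaw] about the fixed x, y, z axes, in that order (R = Rz(yaw) Ry(pitch) Rx(roll)).
In Python, from station import * gives the robot as it stands.
- The arm moves only by the tool play_rows, never from a script. Its argument "targets" is a list of rows, each a list of 7 numbers: the turn, a rotation vector about the world's x, y, z in rad, then the shift along the world's x, y, z in m, then the opening, from 0 (shut) to 1 (fully open). A call has 1 to 12 rows; each row shifts and turns the pose as measured when the row begins; what a row does not reach is not made up. A row lasts 1/8 s, in which the tool goes at most 62.5 mm and 10.7 degrees, less where a joint would pass 70% of its speed; a pose out of reach is approached as far as the arm can. A call is refused whole if a number of a shift passes 0.0625 or a number of a turn 0.188, either way. A call with a gripper value outside its range is refused whole. The fingers move at their own pace and stop on an object; "grip_force" is the grip in N (left out, the last holds). Time passes only in rows, so rows that do not move let the fingers close. It gives the time, the measured TCP pose, the force and the opening at its end, in the units of the state.
- get_state(): the state, without advancing time (a new reading comes with each control period).
- grab_frame(name): name is "side" or "top"; returns (picture, depth): 480x640x3 uint8, blue, green, red; 480x640 float32, m along the optical axis (not along the pixel's ray), 0 where there is no reading.
- camera_params(name): a dict with "camera_matrix" (3x3 intrinsics, pixels), "dist" ([k1, k2, p1, p2, k3] as OpenCV has them; the pictures are not rectified), "extrinsics" (4x4, takes a point from world to camera coordinates). Camera axes: x right, y up, looking along -z (the intrinsics and any distortion apply to the point x, -y, -z); pixel columns grow to the right and rows downward; lengths in m; the calibration is good to about 2 mm. A picture is of the moment at which its call begins. camera_params takes no time and is no camera call.
- job_done(): hands the job in, once; it reports no verdict.
The state is a dict: "t": time; "q": joint angles; "qd": joint speeds; "joint_efforts": joint torques, N m; "eef_pos": TCP position; "ee_rot": TCP orientation; "force": force on the tool from outside, world axes, zero at the start; "moment": the same for the moment, N m; "width": finger opening in m.
Only numpy, scipy, OpenCV 4.12 (cv2) and the standard library are available. Lean on these libraries where they do the work, as an engineer would, in place of code of your own. Each camera call takes 0.05 s, during which the arm holds its last target.

## Task

Take the larger of the two backing panels out of the plywood rack, slide it down between the grooved posts of the viewing stand until it is fully home, and let it go. Then pick up the dish by its handle and hold it, level, with its middle about 15 cm in front of the middle of the panel (on the side towards the middle of the bench) and the glass ball seen against the panel, the handle lying along the panel, and pause there for a second; then turn the dish level through a quarter turn, so that the handle points straight away from the panel, and finish still holding it there. Keep the ball resting in the middle of the dish all the while and never touch it, and leave the other things on the bench where they are.

Things in the scene. Friction and masses are not known exactly. Their poses are not given: they have to be found in the camera images.
- stand: Fixed viewing stand; origin on the bench under the middle of the panel's slot. The panel stands along its x axis; its front (viewing side) is -y, towards the middle of the bench. Grey base plate 190 (x) by 120 mm (y from -75 to +45), 8 mm thick, with two upright aluminium channels at x = -70 and +70, whose grooves face each other; open between them.
- stand_home (a point): Where the larger panel's centre is when fully home: 68 mm above the bench, lower edge on the base plate 8 mm above the bench. The panel goes in from above, upright. The grooves are 11 mm wide (stand y), 134 mm apart between their bottoms, straight up to 103 mm above the bench, with a flared mouth up to 116 mm. Axes as the stand's.
- rack: Fixed plywood rack, 160 (x) by 124 (y) mm, origin under its centre on the bench. Floor 10 mm thick; two slots along its x axis at y = -30 and +30, each 11 mm wide between rails that reach 50 mm above the bench, open at the ends and top. One panel stands in each slot; which one is in which varies.
- panel_mid (a point): Centre of the larger backing panel, a matt black plastic plate 130 (its x) by 8 (its y, thickness) by 120 mm (its z, upright), about 140 g. It stands upright in one slot of the rack, centre 70 mm above the bench, top edge 130 mm above the bench; loose.
- small_panel_mid (a point): Centre of the smaller backing panel, same black plate, 96 by 8 by 80 mm, standing in the other slot of the rack, to be left there.
- panel: The larger panel again: origin at the middle of its lower edge, z up, 60 mm below panel_mid.
- dish_mid (a point): Where the ball's centre belongs: on the axis of the dish, 25 mm above its underside. White plastic dish of 124 mm diameter and 27 mm height, hollowed like a shallow bowl (inner radius of curvature about 80 mm), about 160 g; it stands on the bench. z is up; its handle points along -x of these axes.
- dish: The same dish: origin at the centre of its underside, axes as dish_mid.
- dish_handle (a point): Middle of the dish's straight black bar handle, 100 mm from the dish's axis (along its -x) and 28 mm above its underside. The bar is 14 mm wide, 22 mm high (from 17 to 39 mm above the underside) and runs radially from 58 to 138 mm from the axis, free below and on both sides.
- ball_center (a point): Centre of the loose amber glass ball, 38 mm diameter, about 72 g, lying in the middle of the dish. It rolls off centre if the dish is tilted or jerked.
- mug: White mug, 80 mm diameter, 85 mm high, origin under its centre. Bystander.
- tape: Roll of packing tape lying flat, 92 mm diameter, 24 mm high, origin under its centre. Bystander.
- brush: Dusting brush, 180 mm long, lying on the bench. Bystander.
- jar: Jar, 64 mm diameter, 75 mm high, origin under its centre. Bystander.

How it is judged:
By the outcome, as a careful person would: the job done as asked, in the order asked, and still so for the second after the job is handed in, while the arm keeps its last pose, push and grip.
It also fails if it takes over 72 s, if anything falls off the work surface, if the arm or the gripper's body presses on something with over 40 N, if the wrist force passes 120 N, or if a joint passes its speed limit or range.

## Working session

There is one attempt and no reset: what is moved stays moved. The work goes in short steps, Python scripts to look and compute and a tool call to move; the robot and the scene stay as the last step left them, time stands still between calls to the robot, and variables do not carry over. Pictures are saved under pics/ and viewed, and the job is handed in when it is done.

Besides the shell and the picture viewer there is one more tool, called after "Request:" by a JSON object that holds its "method" and its "body". play_rows: Moves the arm, as the interface text tells. Its arguments: {"type":"object","properties":{"targets":{"type":"array","items":{"type":"array","items":{"type":"number"}}},"grip_force":{"type":"number"}},"required":["targets"]}

```bash
mkdir -p pics; ls; python3 - <<'E'
from station import *
import cv2,numpy as np
np.set_printoptions(precision=4,suppress=True)
s=get_state();print(s)
for n in("side","top"):
    im,d=grab_frame(n);cv2.imwrite(f"pics/{n}0.png",im);np.save(f"{n}0.npy",d);np.save(f"{n}0im.npy",im)
    print(camera_params(n))
E
```

```text
pics
{'t': 0.0, 'q': array([-1.0249,  0.3594,  0.0111, -0.0004, -1.2241, -0.2881]), 'qd': array([-0.0003, -0.0016, -0.0002,  0.    ,  0.0005, -0.0008]), 'joint_efforts': array([ -0.001 , -58.2719,  29.3063,   6.9975,   0.0072,  -0.0002]), 'eef_pos': array([ 0.172 , -0.6522,  0.2366]), 'ee_rot': array([ 3.1399, -0.0001, -2.8839]), 'force': array([ 1.0231, -0.2378,  0.1179]), 'moment': array([ 0.0353, -0.035 ,  0.0106]), 'width': 0.0874705534571035}
{'camera_matrix': array([[452.5509,   0.    , 319.605 ],
       [  0.    , 452.5509, 234.0195],
       [  0.    ,   0.    ,   1.    ]]), 'dist': array([-0.0195,  0.    ,  0.    ,  0.    ,  0.    ]), 'extrinsics': array([[-0.9229, -0.3851, -0.0025,  0.5395],
       [ 0.2539, -0.6134,  0.7479, -0.1851],
       [-0.2895,  0.6896,  0.6638, -0.8614],
       [ 0.    ,  0.    ,  0.    ,  1.    ]])}
{'camera_matrix': array([[494.941 ,   0.    , 321.5659],
       [  0.    , 494.941 , 237.4124],
       [  0.    ,   0.    ,   1.    ]]), 'dist': array([-0.0892,  0.    ,  0.    ,  0.    ,  0.    ]), 'extrinsics': array([[ 0.0147, -0.9999,  0.0026, -0.02  ],
       [ 0.9854,  0.015 ,  0.1694, -0.5567],
       [-0.1694,  0.0001,  0.9855, -0.9742],
       [ 0.    ,  0.    ,  0.    ,  1.    ]])}
```

View pics/top0.png

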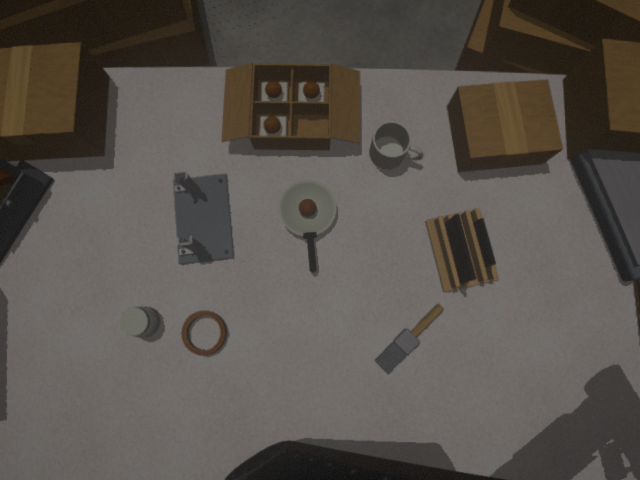

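View pics/side0.png

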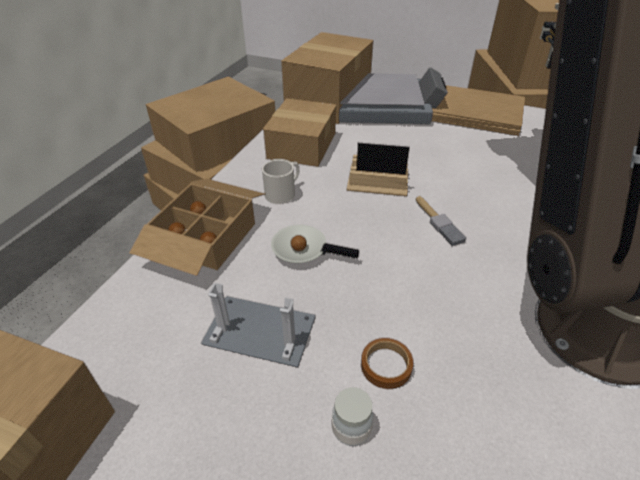

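```bash
cat > h.py <<'E'
from station import *
import cv2,numpy as np
np.set_printoptions(precision=4,suppress=True)
def cloud(n,d):
    p=camera_params(n);K=p['camera_matrix'];H,W=d.shape
    u,v=np.meshgrid(np.arange(W),np.arange(H))
    pts=np.stack([u,v],-1).reshape(-1,1,2).astype(np.float64)
    x=cv2.undistortPoints(pts,K,p['dist']).reshape(H,W,2)
    c=np.stack([x[...,0]*d,-x[...,1]*d,-d,np.ones_like(d)],-1)
    w=c@np.linalg.inv(p['extrinsics']).T
    w=w[...,:3];w[d<=0]=np.nan
    return w
def proj(n,P):
    p=camera_params(n);P=np.atleast_2d(P)
    c=(np.c_[P,np.ones(len(P))]@p['extrinsics'].T)[:,:3]*[1,-1,-1]
    return cv2.projectPoints(c,np.zeros(3),np.zeros(3),p['camera_matrix'],p['dist'])[0].reshape(-1,2)
E
python3 - <<'E'
from h import *
for n in("top","side"):
    d=np.load(f"{n}0.npy");im=np.load(f"{n}0im.npy");w=cloud(n,d)
    np.save(f"{n}0w.npy",w)
    reg={'table':(0.45,0.52,-.05,.05),}
    def m(x0,x1,y0,y1,z0,z1): 
        return (w[...,0]>x0)&(w[...,0]<x1)&(w[...,1]>y0)&(w[...,1]<y1)&(w[...,2]>z0)&(w[...,2]<z1)
    t=m(.3,.35,-.05,.1,-.05,.05);print(n,'table z',np.nanmedian(w[...,2][t]))
    for nm,uv in (dict(rackpan=(460,250),small=(484,243),stand=(205,220),dish=(308,207),handle=(312,255)) if n=='top' else dict(pan=(383,158),ball=(299,242),handle=(340,250),stand=(255,330))).items():
        print(nm,w[uv[1],uv[0]],im[uv[1],uv[0]])
    a=im.astype(int).max(-1)
    # rack panels: dark, high
    for nm,z0 in(('high',.115),('mid',.078)):
        k=m(.4,.75,-.45,-.2,z0,.14 if nm=='high' else .1)&(a<60)
        P=w[k];print(nm,len(P),P.mean(0) if len(P) else '',np.percentile(P,[2,50,98],axis=0) if len(P) else '')
        if len(P)>20:
            xy=P[:,:2].astype(np.float32);r=cv2.minAreaRect(xy);print(r)
    k=m(.5,.8,.1,.35,.1,.13);P=w[k];print('post tops',len(P));
    if len(P): 
        for q in (P[P[:,0]>.6+.0],): print(np.percentile(P,[0,50,100],axis=0))
    k=m(.5,.8,.05,.35,.003,.014)&(a<120);xy=w[k][:,:2].astype(np.float32);print('base',len(xy),cv2.minAreaRect(xy))
E
```

```text
top table z 8.375006177652189e-05
rackpan [ 0.5261 -0.282   0.1063] [28 31 32]
small [ 0.5448 -0.3389  0.0808] [30 35 35]
stand [0.5983 0.2417 0.0077] [74 71 68]
dish [0.6215 0.0177 0.0453] [35 52 71]
handle [0.5203 0.0075 0.0456] [41 44 45]
high 400 [ 0.5295 -0.2839  0.1273] [[ 0.4693 -0.2992  0.1159]
 [ 0.5302 -0.2838  0.129 ]
 [ 0.589  -0.268   0.1332]]
((0.5299854278564453, -0.2850702404975891), (0.12828026711940765, 0.009578881785273552), 14.093780517578125)
mid 697 [ 0.5979 -0.3296  0.0884] [[ 0.4729 -0.4384  0.0785]
 [ 0.562  -0.3352  0.0889]
 [ 0.7411 -0.2686  0.0992]]
((0.6187334060668945, -0.32772162556648254), (0.13870276510715485, 0.3059428036212921), 67.60787963867188)
post tops 208
[[0.5264 0.2388 0.1003]
 [0.6578 0.2641 0.1126]
 [0.6761 0.2865 0.12  ]]
base 4690 ((0.6500086188316345, 0.19991619884967804), (0.2994665801525116, 0.29961714148521423), 0.11571395397186279)
side table z 0.0020728418146250815
pan [ 0.5278 -0.2819  0.0948] [11  8 13]
ball [0.6196 0.0328 0.0408] [ 55  87 124]
handle [0.5289 0.0188 0.0373] [23 18 22]
stand [0.6085 0.2586 0.0112] [121 117 112]
high 310 [ 0.5301 -0.28    0.124 ] [[ 0.4731 -0.2937  0.1154]
 [ 0.53   -0.2805  0.1243]
 [ 0.5887 -0.2649  0.1322]]
((0.5306149125099182, -0.27972909808158875), (0.12424679100513458, 0.010357680730521679), 13.957158088684082)
mid 381 [ 0.5307 -0.2798  0.0891] [[ 0.472  -0.2953  0.0785]
 [ 0.5315 -0.2796  0.0889]
 [ 0.589  -0.2647  0.0997]]
((0.5307179093360901, -0.28019919991493225), (0.1253894716501236, 0.011553899385035038), 13.617942810058594)
post tops 355
[[0.5292 0.2389 0.1001]
 [0.6601 0.2656 0.113 ]
 [0.6785 0.2881 0.1202]]
base 1946 ((0.6580868363380432, 0.17769311368465424), (0.2825606167316437, 0.27891644835472107), 7.271965026855469)
```

```bash
python3 - <<'E'
import cv2,numpy as np
im=np.load("top0im.npy")
a=cv2.resize(im[150:300,400:520],None,fx=4,fy=4,interpolation=cv2.INTER_CUBIC)
b=cv2.resize(im[150:300,160:250],None,fx=3.5,fy=4,interpolation=cv2.INTER_CUBIC)
cv2.imwrite("pics/z0.png",np.hstack([b,a])[:,:800])
E
```

```text
(no output)
```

View pics/z0.png

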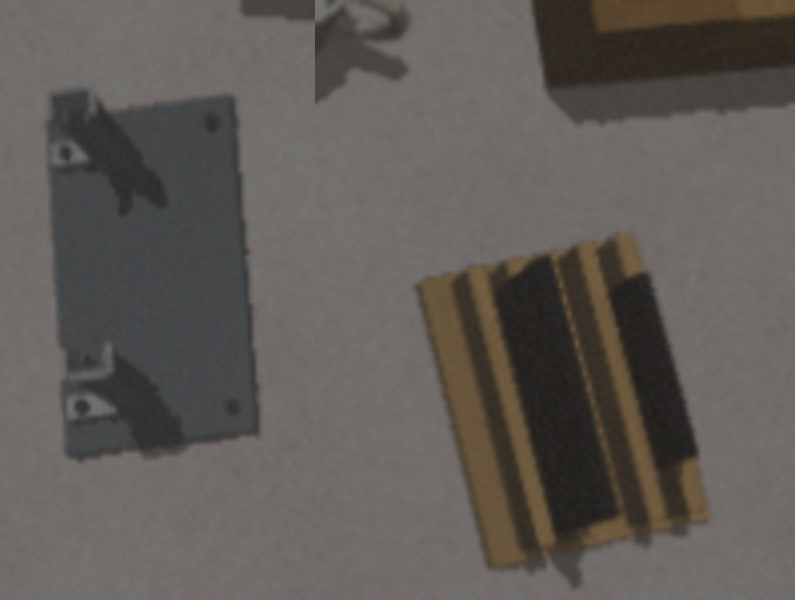

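```bash
python3 - <<'E'
from h import *
for n in("top","side"):
    w=np.load(f"{n}0w.npy");im=np.load(f"{n}0im.npy").astype(int)
    E=camera_params(n)['extrinsics'];print(n,'cam',-E[:3,:3].T@E[:3,3])
    def m(x0,x1,y0,y1,z0,z1): 
        return (w[...,0]>x0)&(w[...,0]<x1)&(w[...,1]>y0)&(w[...,1]<y1)&(w[...,2]>z0)&(w[...,2]<z1)
    for z0,z1 in((.06,.105),(.108,.125)):
      k=m(.5,.75,.2,.33,z0,z1)
      for s in(0,1):
        P=w[k];P=P[(P[:,0]>.6)==s];print('post',z0,s,len(P),np.percentile(P,[2,50,98],axis=0).tolist() and np.percentile(P,[2,50,98],axis=0)[:,:2].ravel(), cv2.minAreaRect(P[:,:2].astype(np.float32)))
    # base by colour: image intensity
    g=im.max(-1); k=m(.48,.74,.13,.33,.0045,.0115)
    mk=(k*255).astype(np.uint8); mk=cv2.morphologyEx(mk,cv2.MORPH_OPEN,np.ones((3,3)))
    nn,l,st,_=cv2.connectedComponentsWithStats(mk); j=1+np.argmax(st[1:,4]);P=w[l==j][:,:2].astype(np.float32);print('base',len(P),cv2.minAreaRect(P),st[j])
    # rack: rails points z 40-55
    k=m(.4,.66,-.42,-.18,.035,.057);P=w[k][:,:2].astype(np.float32);print('rack rails',len(P),cv2.minAreaRect(P))
    k=m(.4,.66,-.42,-.18,.125,.136);P=w[k];print('top edge',len(P),P.mean(0))
    # dish
    k=m(.5,.72,-.07,.12,.01,.06)
    P=w[k]; print('dish ext',np.percentile(P,[0,100],axis=0).ravel())
    k=m(.5,.72,-.07,.12,.02,.06)&(im[...,2]>im[...,0]+12);P=w[k];print('ball',len(P),P.mean(0),np.percentile(P,[1,99],axis=0).ravel())
    k=m(.44,.6,-.07,.12,.028,.06)&(im.max(-1)<70);P=w[k];print('handle',len(P),P.mean(0),cv2.minAreaRect(P[:,:2].astype(np.float32)))
    k=m(.5,.72,-.07,.12,.022,.032)&(im.min(-1)>80);P=w[k][:,:2];c=P.mean(0)
    A=np.c_[2*P,np.ones(len(P))];s=np.linalg.lstsq(A,(P**2).sum(1),rcond=None)[0];print('rim',len(P),s[:2],np.sqrt(s[2]+s[:2]@s[:2]))
E
```

```text
top cam [ 0.3839 -0.0115  1.0545]
post 0.06 0 94 [0.5275 0.2423 0.5317 0.2491 0.5441 0.2629] ((0.5359438061714172, 0.2536979615688324), (0.015372736379504204, 0.022058729082345963), 7.45272159576416)
post 0.06 1 119 [0.6579 0.2605 0.6655 0.2735 0.6751 0.2812] ((0.6665977239608765, 0.27162277698516846), (0.015848737210035324, 0.022081531584262848), 7.927501678466797)
post 0.108 0 74 [0.5279 0.24   0.5327 0.2582 0.5435 0.2688] ((0.5359190106391907, 0.2540454864501953), (0.01695888862013817, 0.029447194188833237), 7.227580547332764)
post 0.108 1 75 [0.6581 0.2579 0.6691 0.275  0.6751 0.2855] ((0.6673484444618225, 0.2717728912830353), (0.0156384464353323, 0.028875000774860382), 8.81576919555664)
base 3221 ((0.603033185005188, 0.24840319156646729), (0.1907416135072708, 0.11976266652345657), 7.81912088394165) [ 174  174   59   91 3221]
rack rails 1377 ((0.5417791604995728, -0.31317922472953796), (0.1514657437801361, 0.09358389675617218), 13.177836418151855)
top edge 328 [ 0.5286 -0.2854  0.1299]
dish ext [ 0.5002 -0.0414  0.01    0.6862  0.0805  0.0484]
ball 235 [0.6235 0.02   0.0377] [0.6
[... 847 characters left out ...]
6371688843), (0.017745470628142357, 0.030574150383472443), 7.956136226654053)
base 3572 ((0.6054278016090393, 0.2499578595161438), (0.1903253197669983, 0.12197485566139221), 7.692104816436768) [ 203  296  112   71 3572]
rack rails 620 ((0.5424354672431946, -0.308069109916687), (0.14983093738555908, 0.09471864253282547), 12.541296005249023)
top edge 193 [ 0.5298 -0.2814  0.1293]
dish ext [ 0.5001 -0.0404  0.01    0.6888  0.0851  0.0454]
ball 213 [0.6232 0.0301 0.0352] [0.6086 0.0123 0.0211 0.6429 0.0419 0.0453]
handle 249 [0.5287 0.0166 0.036 ] ((0.5292133688926697, 0.015879448503255844), (0.0781058520078659, 0.017996422946453094), 9.01396656036377)
rim 627 [0.6249 0.0235] 0.05606340721088639
```

```bash
python3 - <<'E'
import cv2,numpy as np
im=np.load("side0im.npy")
b=cv2.resize(im[270:370,190:330],None,fx=5.5,fy=5.5,interpolation=cv2.INTER_CUBIC)
cv2.imwrite("pics/z1.png",b)
E
```

```text
(no output)
```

View pics/z1.png

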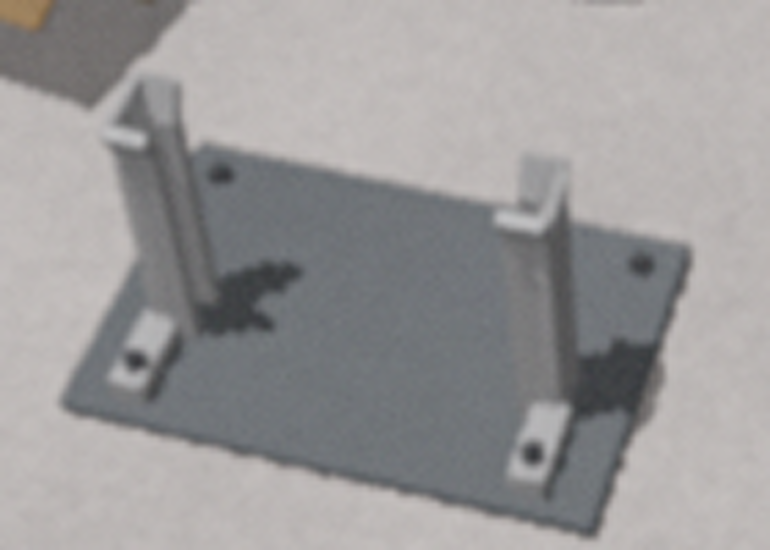

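Request:
{"method": "play_rows", "body": {"targets": [[0,0,0,0.02,0.02,0,0.6],[0,0,0,0.035,0.036,0,0.6],[0,0,0,0.04,0.041,0,0.6],[0,0,0,0.04,0.041,0,0.6],[0,0,0,0.04,0.041,0,0.6],[0,0,0,0.04,0.041,0,0.6],[0,0,0,0.04,0.041,0,0.6],[0,0,-0.015,0.04,0.041,0,0.6],[0,0,0,0.03,0.031,0,0.6],[0,0,0,0.02,0.021,0,0.6],[0,0,0,0.01,0.01,0,0.6],[0,0,0,0,0,0,0.6]]}}

```text
t: 1.6
eef_pos: [0.5338, -0.2736, 0.231]
ee_rot: [3.133, -0.005, -2.901]
force: [0.3, -0.1, -0.2]
width: 0.0526
```

```bash
cat >> h.py <<'E'
from scipy.spatial.transform import Rotation as Ro
def delta(pos,yaw,roll=np.pi,pitch=0):
    s=get_state();R=Ro.from_euler('xyz',s['ee_rot']);T=Ro.from_euler('xyz',[roll,pitch,yaw])
    print('t',s['t'],'pos',s['eef_pos'],'rot',s['ee_rot'],'F',s['force'],'M',s['moment'],'w',s['width'])
    print('turn',(T*R.inv()).as_rotvec(),'shift',np.array(pos)-s['eef_pos'])
E
python3 -c "
from h import *
delta([.530,-.284,.112],-2.8986)"
```

```text
t 1.6 pos [ 0.5338 -0.2736  0.231 ] rot [ 3.1328 -0.0049 -2.9014] F [ 0.3033 -0.0934 -0.1815] M [-0.078   0.0148  0.0255] w 0.05256839790993906
turn [-0.0073 -0.0069  0.0028] shift [-0.0038 -0.0104 -0.119 ]
```

Request:
{"method": "play_rows", "body": {"targets": [[-0.007,-0.007,0.003,-0.004,-0.0105,-0.005,0.6],[0,0,0,0,0,-0.02,0.6],[0,0,0,0,0,-0.03,0.6],[0,0,0,0,0,-0.02,0.6],[0,0,0,0,0,0,0.6]]}}

```text
t: 2.22
eef_pos: [0.5243, -0.2906, 0.1534]
ee_rot: [-3.14, 0.0, -2.904]
force: [0.1, 0.0, 0.6]
width: 0.0528
```

```bash
python3 -c "
from h import *
delta([.530,-.284,.112],-2.8986)
im,d=grab_frame('side');cv2.imwrite('pics/s1.png',im[100:300,280:500].repeat(3,0).repeat(3,1))"
```

```text
t 2.225 pos [ 0.5243 -0.2906  0.1534] rot [-3.1402  0.0005 -2.9038] F [0.12   0.0093 0.6008] M [ 0.0051 -0.0316 -0.0579] w 0.05283548532565408
turn [0.0012 0.0008 0.0052] shift [ 0.0057  0.0066 -0.0414]
```

View pics/s1.png

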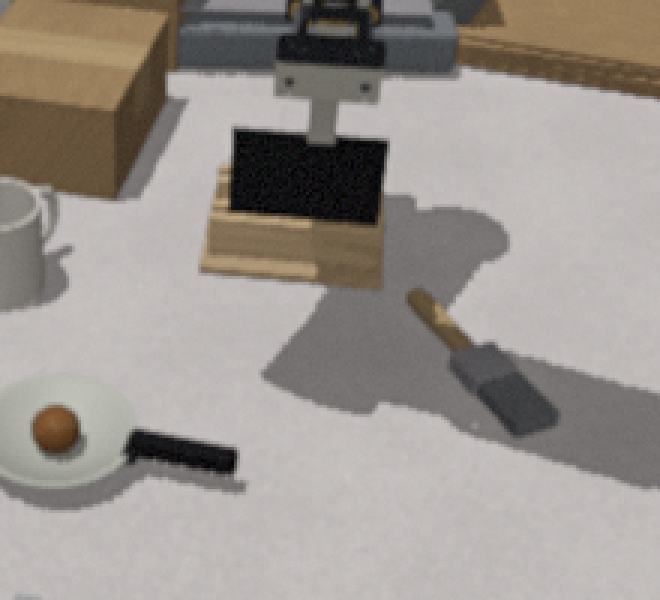

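Request:
{"method": "play_rows", "body": {"targets": [[0,0,0.005,0.005,0.006,-0.005,0.6],[0,0,0,0,0,-0.015,0.6],[0,0,0,0,0,-0.012,0.6],[0,0,0,0,0,-0.006,0.6],[0,0,0,0,0,0,0.6]]}}

```text
t: 2.9
eef_pos: [0.5308, -0.2853, 0.1157]
ee_rot: [-3.138, 0.004, -2.899]
force: [0.9, 0.0, -0.7]
width: 0.0527
```

```bash
python3 -c "
from h import *
delta([.530,-.284,.112],-2.8986)"
```

```text
t 2.9 pos [ 0.5308 -0.2853  0.1157] rot [-3.1376  0.0044 -2.8986] F [ 0.9238  0.0361 -0.6516] M [ 0.0361 -0.02   -0.0152] w 0.05265496899805889
turn [0.0028 0.0052 0.    ] shift [-0.0008  0.0013 -0.0037]
```

Close gently at this position.

Request:
{"method": "play_rows", "body": {"targets": [[0.003,0.005,0,0,0.001,-0.003,0.6],[0,0,0,0,0,0,0],[0,0,0,0,0,0,0],[0,0,0,0,0,0,0],[0,0,0,0,0,0,0],[0,0,0,0,0,0,0],[0,0,0,0,0,0,0]], "grip_force": 20}}

```text
t: 3.78
eef_pos: [0.5315, -0.2845, 0.1136]
ee_rot: [-3.141, 0.002, -2.898]
force: [0.4, -0.5, -0.6]
width: 0.0078
```

```bash
python3 -c "
from h import *
delta([.530,-.284,.24],-2.8986)"
```

```text
t 3.775 pos [ 0.5315 -0.2845  0.1136] rot [-3.1411  0.0016 -2.8984] F [ 0.3754 -0.4543 -0.6175] M [-0.0524 -0.0427 -0.0213] w 0.007794126590038277
turn [ 0.0001  0.0016 -0.0002] shift [-0.0015  0.0005  0.1264]
```

Request:
{"method": "play_rows", "body": {"targets": [[0,0,0,0,0,0.004,0],[0,0,0,0,0,0.01,0],[0,0,0,0,0,0.015,0],[0,0,0,0,0,0.02,0],[0,0,0,0,0,0.025,0],[0,0,0,0,0,0.025,0],[0,0,0,0,0,0.02,0],[0,0,0,0,0,0.015,0],[0,0,0,0,0,0.01,0],[0,0,0,0,0,0,0]], "grip_force": 30}}

```text
t: 5.03
eef_pos: [0.5308, -0.2844, 0.2693]
ee_rot: [-3.14, 0.005, -2.898]
force: [0.7, 0.6, -3.1]
width: 0.0075
```

```bash
python3 -c "
from h import *
delta([.602,.264,.255],-3.005)
im,d=grab_frame('side');cv2.imwrite('pics/s2.png',im)"
```

```text
t 5.025 pos [ 0.5308 -0.2844  0.2693] rot [-3.1396  0.0046 -2.8984] F [ 0.6666  0.5886 -3.1368] M [ 0.0253  0.0836 -0.0102] w 0.007538614648012668
turn [ 0.0011  0.0049 -0.1066] shift [ 0.0712  0.5484 -0.0143]
```

View pics/s2.png

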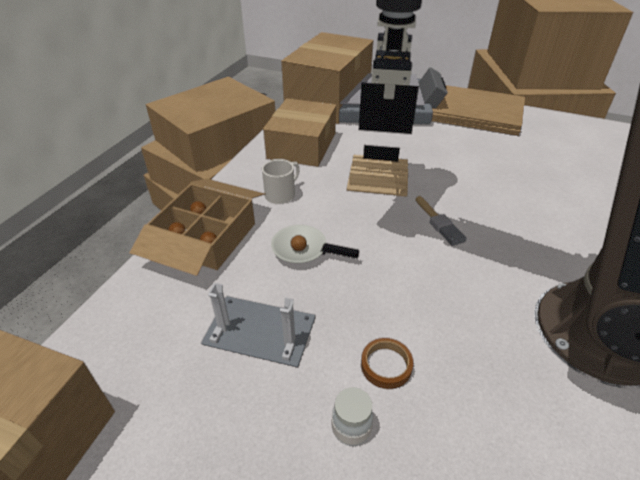

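Request:
{"method": "play_rows", "body": {"targets": [[0,0,0,0.002,0.01,0,0],[0,0,-0.01,0.004,0.025,0,0],[0,0,-0.01,0.006,0.04,0,0],[0,0,-0.01,0.007,0.045,0,0],[0,0,-0.01,0.007,0.045,0,0],[0,0,-0.01,0.007,0.045,0,0],[0,0,-0.01,0.007,0.045,0,0],[0,0,-0.01,0.007,0.045,0,0],[0,0,-0.01,0.007,0.045,0,0],[0,0,-0.01,0.005,0.035,0,0],[0,0,-0.01,0.003,0.02,0,0],[0,0,0,0,0.005,0,0]]}}

```text
t: 6.58
eef_pos: [0.5874, 0.1399, 0.257]
ee_rot: [3.141, -0.013, -3.002]
force: [-0.7, -0.1, -2.1]
width: 0.0079
```

```bash
python3 -c "
from h import *
delta([.602,.264,.255],-3.005)"
```

```text
t 6.575 pos [0.5874 0.1399 0.257 ] rot [ 3.1413 -0.0135 -3.0021] F [-0.6704 -0.0679 -2.0726] M [-0.0914 -0.008  -0.0232] w 0.007944381015901676
turn [ 0.0015 -0.0134 -0.0029] shift [ 0.0146  0.1241 -0.002 ]
```

Request:
{"method": "play_rows", "body": {"targets": [[0,-0.013,-0.003,0.001,0.01,0,0],[0,0,0,0.003,0.025,0,0],[0,0,0,0.004,0.03,0,0],[0,0,0,0.004,0.03,0,0],[0,0,0,0.002,0.018,0,0],[0,0,0,0.001,0.008,0,0],[0,0,0,0,0,0,0],[0,0,0,0,0,0,0]]}}

```text
t: 7.58
eef_pos: [0.6021, 0.2666, 0.2559]
ee_rot: [-3.139, -0.001, -3.007]
force: [0.5, -1.1, -2.3]
width: 0.008
```

```bash
python3 -c "
from h import *
delta([.602,.264,.255],-3.005)"
```

```text
t 7.575 pos [0.6021 0.2666 0.2559] rot [-3.139  -0.0013 -3.0067] F [ 0.4685 -1.0506 -2.2853] M [-0.0483 -0.0151 -0.0217] w 0.008003245686652028
turn [ 0.0027 -0.0009  0.0017] shift [-0.0001 -0.0026 -0.0009]
```

```bash
cat > pm.py <<'E'
from h import *
import sys
s=get_state();tp=s['eef_pos']
for n in("side","top"):
    im,d=grab_frame(n);w=cloud(n,d);cv2.imwrite(f'pics/{n}_{sys.argv[1]}.png',im)
    a=im.astype(int).max(-1)
    z0,z1=tp[2]-.10,tp[2]+.016
    k=(a<60)&(abs(w[...,0]-tp[0])<.09)&(abs(w[...,1]-tp[1])<.05)&(w[...,2]>z0)&(w[...,2]<z1)
    mk=cv2.morphologyEx((k*255).astype(np.uint8),cv2.MORPH_OPEN,np.ones((3,3)));nn,l,st,_=cv2.connectedComponentsWithStats(mk)
    if nn<2: print(n,'none');continue
    P=w[l==1+np.argmax(st[1:,4])]
    c=np.median(P,0);A=np.c_[P[:,0]-c[0],P[:,2]-c[2],np.ones(len(P))]
    co=np.linalg.lstsq(A,P[:,1],rcond=None)[0]
    r=P[:,1]-A@co;kk=abs(r)<.003;co=np.linalg.lstsq(A[kk],P[kk,1],rcond=None)[0];P=P[kk]
    x0,x1=np.percentile(P[:,0],[.5,99.5]);xm=(x0+x1)/2
    print(n,len(P),'x',x0,x1,'mid',xm,'z',np.percentile(P[:,2],[.5,99.5]),'face y at xm, tcp z-.05',co[2]+co[0]*(xm-c[0])+co[1]*(tp[2]-.05-c[2]),'yaw',np.arctan(co[0]),'tilt dy/dz',co[1])
E
python3 pm.py a
```

```text
side 2852 x 0.5371552458669521 0.6633438073402239 mid 0.600249526603588 z [0.1573 0.2708] face y at xm, tcp z-.05 0.2706420136031173 yaw 0.12793463926613538 tilt dy/dz 0.01227412368273495
top 622 x 0.5360864754663095 0.6149926844685968 mid 0.5755395799674532 z [0.1566 0.2702] face y at xm, tcp z-.05 0.25815776354963427 yaw 0.12481750837553753 tilt dy/dz -0.010992715912825135
```

View pics/side_a.png

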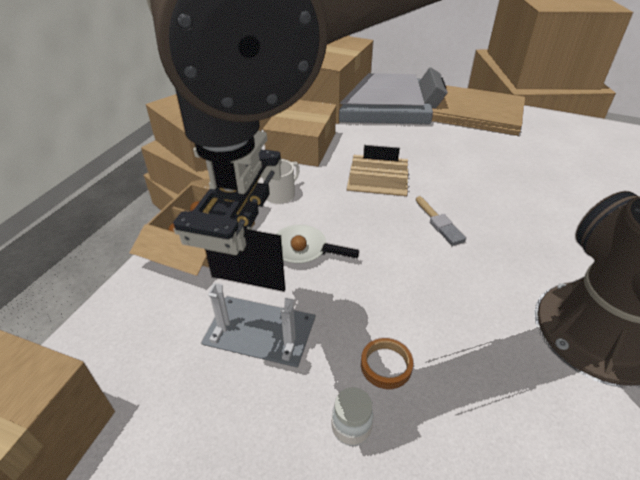

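View pics/top_a.png

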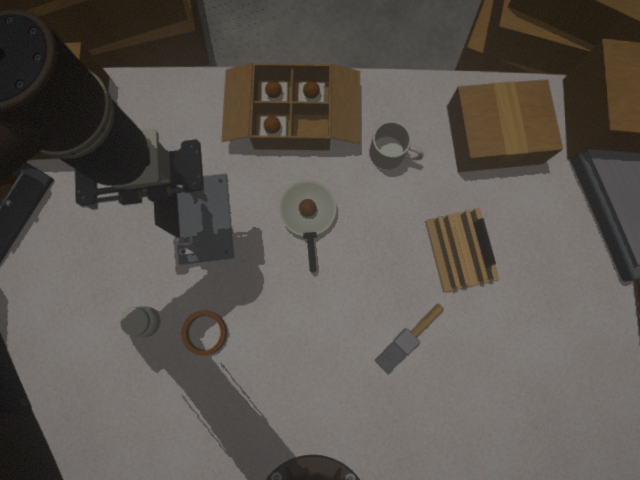

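Request:
{"method": "play_rows", "body": {"targets": [[0.003,0,0.005,0.002,-0.0026,0,0],[0,0,0,0,0,-0.01,0],[0,0,0,0,0,-0.01,0],[0,0,0,0,0,0,0],[0,0,0,0,0,0,0]]}}

```text
t: 8.3
eef_pos: [0.6042, 0.2621, 0.2344]
ee_rot: [3.141, -0.001, -3.003]
force: [-0.5, 0.3, -1.5]
width: 0.0078
```

```bash
python3 pm.py b; python3 -c "
from h import *
delta([.604,.264,.225],-3.0)
im=cv2.imread('pics/side_b.png');cv2.imwrite('pics/sb.png',cv2.resize(im[200:370,190:330],None,fx=3.5,fy=3.5))"
```

```text
side 2642 x 0.5392156564831688 0.6653109854626522 mid 0.6022633209729105 z [0.1359 0.249 ] face y at xm, tcp z-.05 0.2661252027876926 yaw 0.13332326651870757 tilt dy/dz 0.012601235204620254
top 568 x 0.5379813617545444 0.6150800537816329 mid 0.5765307077680886 z [0.1356 0.2498] face y at xm, tcp z-.05 0.2538391386543108 yaw 0.12725015578754068 tilt dy/dz 0.0017558638584700137
t 8.4 pos [0.6041 0.2622 0.2345] rot [ 3.1408 -0.001  -3.0033] F [ 0.5246 -0.2891 -2.2443] M [ 0.0026 -0.0108  0.0068] w 0.007851089110701601
turn [-0.0006 -0.0011  0.0033] shift [-0.0001  0.0018 -0.0095]
```

View pics/sb.png

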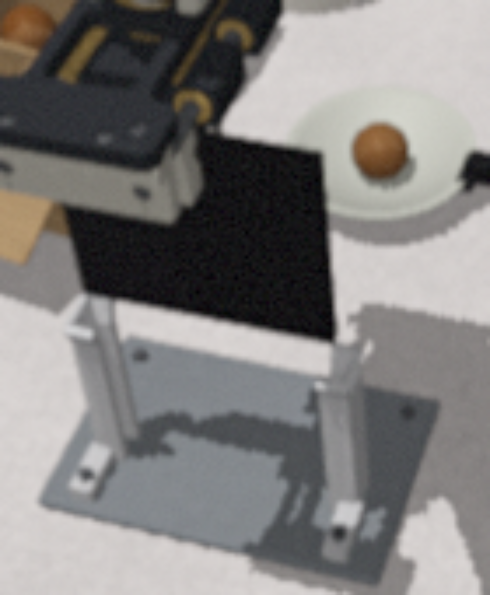

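Request:
{"method": "play_rows", "body": {"targets": [[0,0,0.002,0,0.0018,0,0],[0,0,0,0,0,0,0],[0,0,0,0,0,-0.005,0],[0,0,0,0,0,0,0]]}}

```text
t: 8.9
eef_pos: [0.6043, 0.2645, 0.2297]
ee_rot: [3.14, -0.0, -3.001]
force: [-0.7, 0.6, -1.9]
width: 0.0079
```

```bash
python3 -c "
from h import *
delta([.604,.264,.225],-3.003)"; python3 pm.py c
```

```text
t 8.9 pos [0.6043 0.2645 0.2297] rot [ 3.1403 -0.0002 -3.0008] F [-0.7186  0.644  -1.9266] M [ 0.0384 -0.0178 -0.0302] w 0.007892734427134106
turn [-0.0012 -0.0004 -0.0022] shift [-0.0003 -0.0005 -0.0047]
side 2587 x 0.5394218545944478 0.6650498982370877 mid 0.6022358764157678 z [0.1314 0.2446] face y at xm, tcp z-.05 0.26851306787685586 yaw 0.1374542743330805 tilt dy/dz 0.012587500869069568
top 556 x 0.5383137256495277 0.6151165762096928 mid 0.5767151509296102 z [0.1302 0.2437] face y at xm, tcp z-.05 0.25618780234359567 yaw 0.13351392560837497 tilt dy/dz -0.00019254861833450931
```

Request:
{"method": "play_rows", "body": {"targets": [[0,0,0,0,0,-0.005,0],[0,0,0,0,0,-0.006,0],[0,0,0,0,0,-0.006,0],[0,0,0,0,0,-0.006,0],[0,0,0,0,0,-0.003,0],[0,0,0,0,0,0,0]]}}

```text
t: 9.75
eef_pos: [0.604, 0.2643, 0.2019]
ee_rot: [3.141, -0.001, -3.001]
force: [-0.4, -0.2, -1.4]
width: 0.0076
```

```bash
python3 -c "
from h import *
delta([.604,.264,.225],-3.003)"
```

```text
t 9.75 pos [0.604  0.2643 0.2019] rot [ 3.1407 -0.0009 -3.0009] F [-0.3764 -0.2064 -1.3874] M [0.0241 0.1137 0.0171] w 0.0075909536762980585
turn [-0.0008 -0.001  -0.0021] shift [ 0.     -0.0003  0.0231]
```

Request:
{"method": "play_rows", "body": {"targets": [[0,0,0,0,0,-0.005,0],[0,0,0,0,0,-0.008,0],[0,0,0,0,0,-0.008,0],[0,0,0,0,0,-0.008,0],[0,0,0,0,0,-0.004,0],[0,0,0,0,0,0,0]]}}

```text
t: 10.5
eef_pos: [0.6039, 0.2642, 0.1662]
ee_rot: [3.141, -0.001, -3.001]
force: [-0.4, -0.1, -1.4]
width: 0.0076
```

```bash
python3 -c "
from h import *
delta([.604,.264,.1116],-3.003)"; python3 pm.py d
```

```text
t 10.5 pos [0.6039 0.2642 0.1662] rot [ 3.1409 -0.0012 -3.0009] F [-0.3778 -0.0886 -1.3795] M [-0.0356  0.178  -0.0053] w 0.00757780301902358
turn [-0.0005 -0.0012 -0.0021] shift [ 0.0001 -0.0002 -0.0546]
side 1884 x 0.5394425166392973 0.6587012795962708 mid 0.599071898117784 z [0.0674 0.1814] face y at xm, tcp z-.05 0.26737634480707007 yaw 0.14099744617495538 tilt dy/dz 0.003671918606812208
top 430 x 0.5370988161056759 0.6035518892515397 mid 0.5703253526786078 z [0.0668 0.1817] face y at xm, tcp z-.05 0.25470290964350234 yaw 0.12407855401050963 tilt dy/dz 0.005425229787305308
```

Request:
{"method": "play_rows", "body": {"targets": [[0,0,0,0,0,-0.005,0],[0,0,0,0,0,-0.008,0],[0,0,0,0,0,-0.008,0],[0,0,0,0,0,-0.008,0],[0,0,0,0,0,-0.008,0],[0,0,0,0,0,-0.005,0],[0,0,0,0,0,-0.003,0],[0,0,0,0,0,0,0]]}}

```text
t: 11.6
eef_pos: [0.6038, 0.2642, 0.1184]
ee_rot: [3.141, -0.001, -3.001]
force: [-0.8, -0.5, -1.6]
width: 0.008
```

```bash
python3 -c "
from h import *
delta([.604,.264,.1116],-3.003)"
```

```text
t 11.6 pos [0.6038 0.2642 0.1184] rot [ 3.1407 -0.001  -3.0009] F [-0.7833 -0.4992 -1.5696] M [-0.0233  0.3178  0.0327] w 0.00802903864962153
turn [-0.0008 -0.0011 -0.0021] shift [ 0.0002 -0.0002 -0.0068]
```

Request:
{"method": "play_rows", "body": {"targets": [[0,0,0,0,0,-0.003,0],[0,0,0,0,0,-0.003,0],[0,0,0,0,0,-0.001,0],[0,0,0,0,0,-0.001,0],[0,0,0,0,0,0,0]]}}

```text
t: 12.22
eef_pos: [0.6038, 0.2643, 0.1119]
ee_rot: [3.14, 0.0, -3.0]
force: [-1.7, 1.1, -1.6]
width: 0.0079
```

```bash
python3 -c "
from h import *
delta([.604,.264,.1116],-3.003)"
```

```text
t 12.225 pos [0.6038 0.2643 0.1119] rot [ 3.1403  0.0001 -3.0005] F [-1.6563  1.075  -1.6389] M [-0.0466  0.4186 -0.0136] w 0.007895741436212519
turn [-0.0013 -0.0001 -0.0025] shift [ 0.0002 -0.0003 -0.0003]
```

Request:
{"method": "play_rows", "body": {"targets": [[0,0,0,0,0,-0.0015,0],[0,0,0,0,0,-0.0015,0],[0,0,0,0,0,0,0]]}}

```text
t: 12.6
eef_pos: [0.6038, 0.2643, 0.1118]
ee_rot: [3.14, 0.001, -3.0]
force: [-1.1, -0.6, -2.5]
width: 0.0077
```

```bash
python3 pm.py e;python3 -c "
from h import *
delta([.604,.264,.1116],-3.003)"
```

```text
side 1407 x 0.5404650792852216 0.6580098129163932 mid 0.5992374461008074 z [0.0126 0.1269] face y at xm, tcp z-.05 0.26749987034848194 yaw 0.14185727346708044 tilt dy/dz 0.00041600248110734706
top 326 x 0.5290451600505799 0.5971562883386988 mid 0.5631007241946393 z [0.0129 0.1272] face y at xm, tcp z-.05 0.2533400424255494 yaw 0.14204161547557828 tilt dy/dz 0.009338390483549314
t 12.7 pos [0.6039 0.2644 0.1117] rot [ 3.1403  0.0014 -2.9996] F [-4.1712 -0.8998  1.2865] M [-0.1223  1.0869 -0.0179] w 0.007518966789175762
turn [-0.0015  0.0012 -0.0034] shift [ 0.0001 -0.0004 -0.0001]
```

Request:
{"method": "play_rows", "body": {"targets": [[0,0,0,0,0,0,0.1],[0,0,0,0,0,0,0.25],[0,0,0,0,0,0,0.4],[0,0,0,0,0,0,0.4],[0,0,0,0,0,0,0.4]]}}

```text
t: 13.32
eef_pos: [0.6055, 0.265, 0.1117]
ee_rot: [3.14, 0.004, -2.999]
force: [0.0, -0.0, 0.6]
width: 0.0347
```

```bash
python3 pm.py f;python3 -c "
from h import *
delta([.604,.264,.25],-3.003)"
```

```text
side 1421 x 0.5406167902895208 0.6579156147014097 mid 0.5992662024954652 z [0.0126 0.1266] face y at xm, tcp z-.05 0.2675539435254637 yaw 0.14039053491333997 tilt dy/dz 0.00036679652778587313
top 330 x 0.5291133477767447 0.5995555083391508 mid 0.5643344280579478 z [0.0142 0.1273] face y at xm, tcp z-.05 0.2535005189435777 yaw 0.14218993653217593 tilt dy/dz 0.009095093779472402
t 13.425 pos [0.6055 0.2651 0.1117] rot [ 3.1396  0.004  -2.9993] F [0.537  0.3169 1.1625] M [-0.0382 -0.0247  0.0432] w 0.035021231406873944
turn [-0.0025  0.0037 -0.0037] shift [-0.0015 -0.0011  0.1383]
```

View pics/side_f.png

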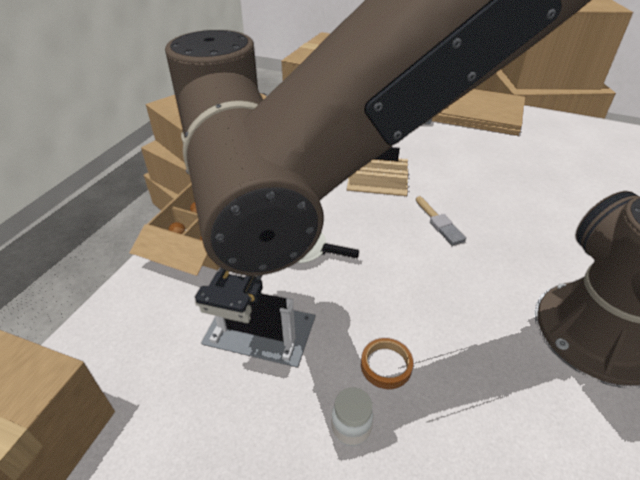

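Request:
{"method": "play_rows", "body": {"targets": [[-0.002,0.004,0,0,0,0.005,0.4],[0,0,0,0,0,0.012,0.4],[0,0,0,0,0,0.02,0.4],[0,0,0,0,0,0.025,0.4],[0,0,0,0,0,0.025,0.4],[0,0,0,0,-0.005,0.015,0.4],[0,0,0,-0.005,-0.02,0.005,0.4],[0,0,0,-0.01,-0.035,0,0.4],[0,0,0,-0.012,-0.04,0,0.4],[0,0,0,-0.012,-0.04,0,0.4],[0,0,0,-0.006,-0.02,0,0.4],[0,0,0,0,0,0,0.4]]}}

```text
t: 14.92
eef_pos: [0.5556, 0.0954, 0.2246]
ee_rot: [3.141, -0.002, -3.0]
force: [0.8, -0.4, 0.1]
width: 0.0354
```

```bash
python3 -c "
from h import *
delta([.547,.014,.12],-3.04)
for n in('side','top'):
    im,d=grab_frame(n);w=cloud(n,d);cv2.imwrite(f'pics/{n}_g.png',im);np.save(n+'1im.npy',im);np.save(n+'1w.npy',w)
"
```

```text
t 14.925 pos [0.5556 0.0954 0.2246] rot [ 3.141  -0.0017 -3.0004] F [ 0.8135 -0.4206  0.1189] M [ 0.083  -0.0444  0.0091] w 0.03537360762942745
turn [-0.0004 -0.0018 -0.0396] shift [-0.0086 -0.0814 -0.1046]
```

View pics/side_g.png

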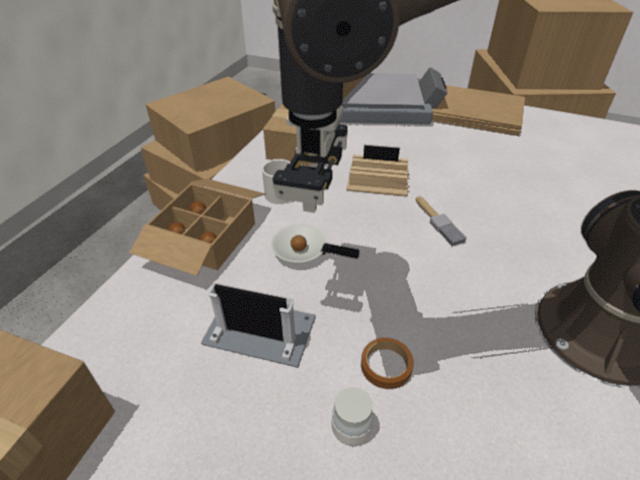

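View pics/top_g.png

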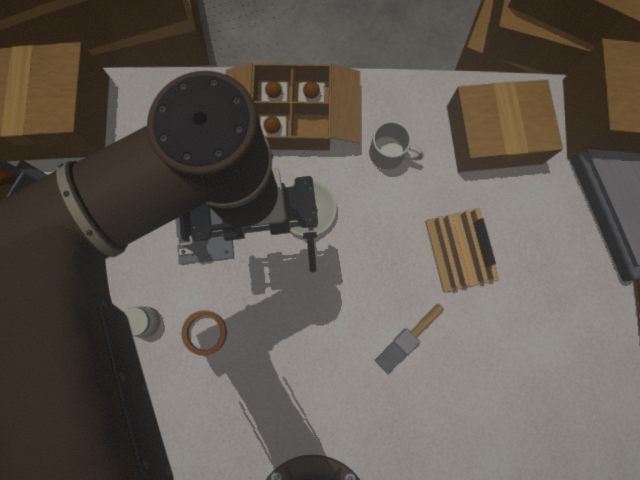

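```bash
python3 - <<'E'
from h import *
for n in('top','side'):
    w=np.load(f"{n}0w.npy");im=np.load(f"{n}0im.npy").astype(int)
    E=camera_params(n)['extrinsics'];C=-E[:3,:3].T@E[:3,3]
    def atz(P,z): t=(z-C[2])/(P[...,2]-C[2]);return C+(P-C)*t[...,None]
    roi=(w[...,0]>.46)&(w[...,0]<.60)&(w[...,1]>-.05)&(w[...,1]<.07)
    k=roi&(im.max(-1)<(60 if n=='top' else 45))&(w[...,2]>.030)
    P=w[k]
    if n=='top': # top surface
        Q=P[P[:,2]>.0345]
    else: Q=P[P[:,2]>.0345]
    c=Q.mean(0);u,s,v=np.linalg.svd(Q[:,:2]-c[:2],full_matrices=False);d=v[0]*np.sign(v[0,0])
    t=(Q[:,:2]-c[:2])@d;nn=(Q[:,:2]-c[:2])@[-d[1],d[0]]
    print(n,len(Q),'c',c,'yaw',np.arctan2(d[1],d[0]),'t',np.percentile(t,[1,99]),'n',np.percentile(nn,[2,50,98]))
    kb=(w[...,0]>.58)&(w[...,0]<.67)&(w[...,1]>-.03)&(w[...,1]<.07)&(im[...,2]>im[...,0]+20)
    B=w[kb];f=lambda c:np.sum(np.minimum((np.linalg.norm(B-c,axis=1)-.019)**2,9e-6))
    from scipy.optimize import minimize
    r=minimize(f,B.mean(0)-[0,0,.01],method='Nelder-Mead');print('ball',len(B),r.x,np.sqrt(r.fun/len(B)))
    # rim circle incl z>24
    w1=np.load(n+'1w.npy');i1=np.load(n+'1im.npy').astype(int)
    if n=='side':
        kk=(i1.max(-1)<40)&(w1[...,0]>.52)&(w1[...,0]<.68)&(w1[...,1]>.24)&(w1[...,1]<.3);P=w1[kk]
        print('panel',len(P),np.percentile(P,[.5,50,99.5],axis=0))
E
```

```text
top 225 c [0.5276 0.0095 0.0386] yaw 0.10695948071524562 t [-0.038   0.0381] n [-0.006 -0.     0.006]
ball 183 [0.6255 0.0203 0.0248] 0.0014137446888891467
side 152 c [0.5283 0.0159 0.0383] yaw 0.09361007543772948 t [-0.0362  0.0377] n [-0.0058  0.0004  0.0044]
ball 203 [0.6274 0.0223 0.0255] 0.0011670541408515245
panel 2478 [[0.541  0.2584 0.0138]
 [0.6031 0.268  0.0801]
 [0.6624 0.2769 0.1307]]
```

Request:
{"method": "play_rows", "body": {"targets": [[0,0,-0.01,-0.001,-0.01,-0.005,0.4],[0,0,-0.01,-0.002,-0.02,-0.015,0.4],[0,0,-0.01,-0.002,-0.02,-0.02,0.4],[0,0,-0.006,-0.002,-0.015,-0.02,0.4],[0,0,0,-0.001,-0.01,-0.02,0.4],[0,0,0,0,-0.004,-0.01,0.4],[0,0,0,0,0,0,0.4],[0,0,0,0,0,0,0.4]]}}

```text
t: 16.02
eef_pos: [0.5462, 0.013, 0.1259]
ee_rot: [-3.141, -0.007, -3.036]
force: [0.3, 0.9, 0.1]
width: 0.0349
```

```bash
python3 -c "
from h import *
delta([.5448,.0127,.022],-3.0366)
"
```

```text
t 16.025 pos [0.5462 0.013  0.1259] rot [-3.1411 -0.0071 -3.0363] F [0.2889 0.8742 0.0848] M [ 0.0403 -0.0441 -0.021 ] w 0.03494444013954422
turn [ 0.0012 -0.007  -0.0003] shift [-0.0014 -0.0003 -0.1039]
```

Request:
{"method": "play_rows", "body": {"targets": [[0.001,-0.007,0,-0.001,0,-0.005,0.4],[0,0,0,0,0,-0.015,0.4],[0,0,0,0,0,-0.02,0.4],[0,0,0,0,0,-0.015,0.4],[0,0,0,0,0,-0.01,0.4],[0,0,0,0,0,-0.005,0.4],[0,0,0,0,0,0,0.4],[0,0,0,0,0,0,0.4]]}}

```text
t: 17.02
eef_pos: [0.5459, 0.0148, 0.0531]
ee_rot: [3.141, 0.004, -3.034]
force: [0.2, -0.3, -0.5]
width: 0.0348
```

```bash
python3 -c "
from h import *
delta([.5448,.0127,.022],-3.0366)
for n in('side','top'):
    im,d=grab_frame(n);cv2.imwrite(f'pics/{n}_h.png',cv2.resize(im[160:310,240:400],None,fx=3,fy=3))
"
```

```text
t 17.025 pos [0.5459 0.0148 0.0531] rot [ 3.1408  0.0042 -3.0339] F [ 0.1546 -0.2736 -0.5289] M [ 0.0244 -0.0044 -0.0087] w 0.034756320579868806
turn [-0.0012  0.0041 -0.0027] shift [-0.0011 -0.0021 -0.0311]
```

View pics/side_h.png

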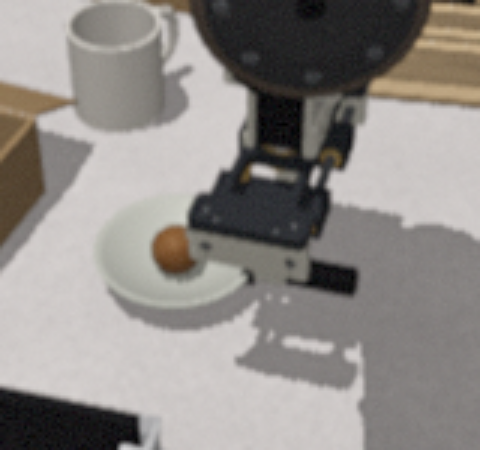

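View pics/top_h.png

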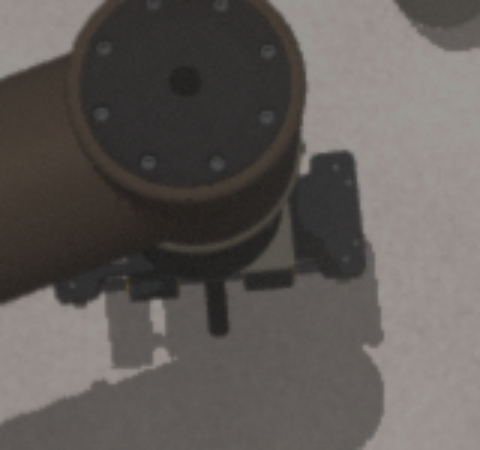

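Request:
{"method": "play_rows", "body": {"targets": [[-0.001,0.004,-0.003,-0.001,-0.002,0,0.4],[0,0,0,0,0,-0.008,0.4],[0,0,0,0,0,-0.01,0.4],[0,0,0,0,0,-0.008,0.35],[0,0,0,0,0,-0.004,0.3],[0,0,0,0,0,0,0.28],[0,0,0,0,0,0,0.26]]}}

```text
t: 18.0
eef_pos: [0.5449, 0.0125, 0.0211]
ee_rot: [3.141, 0.0, -3.037]
force: [0.2, 0.0, 0.5]
width: 0.0232
```

```bash
python3 -c "
from h import *
delta([.5448,.0127,.022],-3.0366)
"
```

```text
t 18.0 pos [0.5449 0.0125 0.0211] rot [ 3.1413  0.0001 -3.0374] F [0.1505 0.0308 0.4884] M [-0.0398  0.0503 -0.003 ] w 0.02315728803630686
turn [-0.0003  0.0001  0.0008] shift [-0.0001  0.0002  0.0009]
```

Excellent. Close slowly.

Request:
{"method": "play_rows", "body": {"targets": [[0,0,0,0,0,0,0.24],[0,0,0,0,0,0,0.225],[0,0,0,0,0,0,0.21],[0,0,0,0,0,0,0.2],[0,0,0,0,0,0,0.19],[0,0,0,0,0,0,0.18],[0,0,0,0,0,0,0.17],[0,0,0,0,0,0,0.16],[0,0,0,0,0,0,0.15],[0,0,0,0,0,0,0.14],[0,0,0,0,0,0,0.1],[0,0,0,0,0,0,0]], "grip_force": 10}}

```text
t: 19.5
eef_pos: [0.5453, 0.0128, 0.0218]
ee_rot: [3.141, 0.002, -3.037]
force: [-1.0, -0.4, 0.3]
width: 0.0143
```

Request:
{"method": "play_rows", "body": {"targets": [[0,0,0,0,0,0,0],[0,0,0,0,0,0,0],[0,0,0,0,0,0,0],[0,0,0,0,0,0,0]], "grip_force": 60}}

```text
t: 20.0
eef_pos: [0.5454, 0.0128, 0.0219]
ee_rot: [3.141, 0.002, -3.037]
force: [-0.0, -0.6, 0.7]
width: 0.0137
```

```bash
cat > dm.py <<'E'
from h import *
import sys
from scipy.optimize import minimize
s=get_state();tp=s['eef_pos'];R=Ro.from_euler('xyz',s['ee_rot']).as_matrix()
# expected dish centre: TCP + .082 along tool -x dir
ctr=tp+np.r_[-R[:2,0]*.082,0]
print('exp dish',ctr[:2])
for n in("side","top"):
    im,d=grab_frame(n);w=cloud(n,d)
    uv=proj(n,[ctr[0],ctr[1],tp[2]+.01])[0].astype(int);y0=max(uv[1]-75,0);x0=max(uv[0]-90,0)
    cv2.imwrite(f'pics/{n}_{sys.argv[1]}.png',cv2.resize(im[y0:y0+150,x0:x0+180],None,fx=3,fy=3))
    i=im.astype(int)
    b0=(np.hypot(w[...,0]-ctr[0],w[...,1]-ctr[1])<.04)&(i[...,2]>i[...,0]+20)&(w[...,2]<tp[2]+.05)
    B=w[b0]
    if len(B)>40:
        f=lambda c:np.sum(np.minimum((np.linalg.norm(B-c,axis=1)-.019)**2,9e-6))
        r=minimize(f,B.mean(0)-[0,0,.01],method='Nelder-Mead');bc=r.x;print(n,'ball',len(B),bc)
    # rim: white points near upper surface, fit circle+plane on outermost
    dd=np.hypot(w[...,0]-ctr[0],w[...,1]-ctr[1])
    k=(dd<.068)&(i.min(-1)>60)&(abs(i[...,2]-i[...,0])<18)&(w[...,2]>tp[2]-.02)&(w[...,2]<tp[2]+.02)
    P=w[k]
    if len(P)>100:
        # bowl sphere fit radius .08 inner
        Q=P[np.hypot(*(P[:,:2]-ctr[:2]).T)<.052]
        g=lambda c:np.sum(np.minimum((np.linalg.norm(Q-c,axis=1)-.08)**2,9e-6))
        r=minimize(g,ctr+[0,0,.085],method='Nelder-Mead');print(n,'bowl sphere c',len(Q),r.x,np.sqrt(r.fun/len(Q)))
        # rim plane
        U=P[(np.hypot(*(P[:,:2]-ctr[:2]).T)>.054)]
        A=np.c_[U[:,:2]-ctr[:2],np.ones(len(U))];co=np.linalg.lstsq(A,U[:,2],rcond=None)[0]
        for _ in range(5):
            e=U[:,2]-A@co;kk=abs(e)<.003;co=np.linalg.lstsq(A[kk],U[kk,2],rcond=None)[0]
        print(n,'rim plane slope',co[:2],'z',co[2],kk.sum())
        # rim circle: points with z near rim
        T=P[P[:,2]>co[2]-.003][:,:2];A=np.c_[2*T,np.ones(len(T))];q=np.linalg.lstsq(A,(T**2).sum(1),rcond=None)[0];print(n,'rim circ',len(T),q[:2],np.sqrt(q[2]+q[:2]@q[:2]))
E
python3 dm.py i; python3 -c "
from h import *
delta([.5448,.0127,.022],-3.0366)"
```

```text
exp dish [0.6269 0.0213]
side ball 180 [0.6271 0.0222 0.0257]
side bowl sphere c 625 [0.6277 0.0222 0.0863] 0.0014547135715904283
side rim plane slope [-0.0012  0.0019] z 0.02678946276616588 265
side rim circ 351 [0.6264 0.0235] 0.05726378043996198
t 20.1 pos [0.5454 0.0128 0.0219] rot [ 3.141   0.0016 -3.0371] F [-1.3801  0.148  -0.0211] M [ 0.007   0.056  -0.0131] w 0.013666375987049173
turn [-0.0008  0.0016  0.0005] shift [-0.0006 -0.0001  0.0001]
```

View pics/side_i.png

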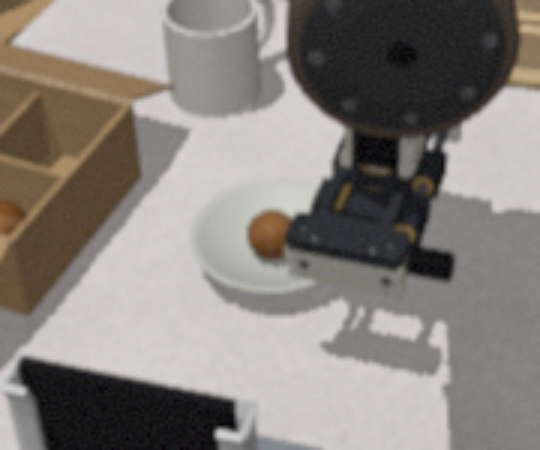

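Request:
{"method": "play_rows", "body": {"targets": [[0,0,0,0,0,0.001,0],[0,0,0,0,0,0.002,0],[0,0,0,0,0,0.003,0],[0,0,0,0,0,0.003,0],[0,0,0,0,0,0.003,0],[0,0,0,0,0,0.003,0],[0,0,0,0,0,0.002,0],[0,0,0,0,0,0.001,0],[0,0,0,0,0,0,0],[0,0,0,0,0,0,0]]}}

```text
t: 21.35
eef_pos: [0.5443, 0.0125, 0.0406]
ee_rot: [3.141, -0.0, -3.038]
force: [0.1, -0.1, -1.8]
width: 0.0137
```

```bash
python3 dm.py j; python3 -c "
from h import *
delta([.5454,.0128,.065],-3.037)"
```

```text
exp dish [0.6258 0.021 ]
side ball 176 [0.6261 0.022  0.0439]
side bowl sphere c 610 [0.6267 0.022  0.1046] 0.0013792870944662665
side rim plane slope [-0.0028  0.0012] z 0.04499842322890018 278
side rim circ 358 [0.6257 0.0232] 0.05691365368721749
t 21.45 pos [0.5442 0.0125 0.0405] rot [ 3.1411 -0.0005 -3.0377] F [-0.2439 -0.7587 -1.6216] M [-0.0192  0.1293 -0.0259] w 0.013638187986912052
turn [-0.0004 -0.0005  0.0007] shift [0.0012 0.0003 0.0245]
```

Request:
{"method": "play_rows", "body": {"targets": [[0,0,0,0,0.001,0.001,0],[0,0,0.001,0,0.002,0.002,0],[0,0,0.002,0,0.003,0.003,0],[0,0,0.003,0,0.004,0.003,0],[0,0,0.003,0,0.005,0.003,0],[0,0,0.003,0,0.005,0.003,0],[0,0,0.003,0,0.005,0.003,0],[0,0,0.003,0,0.005,0.002,0],[0,0,0.003,0,0.005,0.001,0],[0,0,0.003,0,0.005,0,0],[0,0,0.003,0,0.005,0,0],[0,0,0.002,0,0.005,0,0]]}}

```text
t: 22.95
eef_pos: [0.5442, 0.0661, 0.063]
ee_rot: [3.141, -0.0, -3.007]
force: [-0.3, 0.0, -1.9]
width: 0.0132
```

```bash
python3 -c "
from h import *
delta([.5422,.1038,.065],-3.0046)"
```

```text
t 22.95 pos [0.5442 0.0661 0.063 ] rot [ 3.1411 -0.0005 -3.0065] F [-0.2648  0.0228 -1.8581] M [-0.0482  0.1042 -0.0129] w 0.013195962160677898
turn [-0.0004 -0.0006  0.0019] shift [-0.002   0.0377  0.002 ]
```

Request:
{"method": "play_rows", "body": {"targets": [[0,0,0,0,0.005,0,0],[0,0,0,0,0.005,0,0],[0,0,0,0,0.005,0,0],[0,0,0,0,0.005,0,0],[0,0,0,0,0.004,0,0],[0,0,0,0,0.004,0,0],[0,0,0,0,0.003,0,0],[0,0,0,0,0.002,0,0],[0,0,0,0,0.001,0,0],[0,0,0,0,0,0,0]]}}

```text
t: 24.2
eef_pos: [0.5441, 0.1027, 0.0628]
ee_rot: [3.141, -0.001, -3.006]
force: [-0.3, 0.6, -1.9]
width: 0.0134
```

```bash
python3 -c "
from h import *
delta([.5422,.1038,.065],-3.0046)"; python3 dm.py k
```

```text
t 24.2 pos [0.5441 0.1027 0.0628] rot [ 3.1412 -0.0008 -3.0063] F [-0.2731  0.6325 -1.8585] M [-0.0436  0.1682  0.0361] w 0.013408451992478636
turn [-0.0003 -0.0009  0.0017] shift [-0.0019  0.0011  0.0022]
exp dish [0.6253 0.1137]
side ball 207 [0.6257 0.1144 0.0662]
side bowl sphere c 760 [0.6265 0.1147 0.1266] 0.0013308893172149078
side rim plane slope [-0.0045  0.0006] z 0.06712779954800731 318
side rim circ 396 [0.6251 0.1157] 0.057003900400299415
top bowl sphere c 220 [0.6238 0.1126 0.1253] 0.0015516138125908699
top rim plane slope [ 0.0075 -0.0161] z 0.06533956140802825 184
top rim circ 270 [0.6275 0.1047] 0.04904119647849
```

View pics/side_k.png

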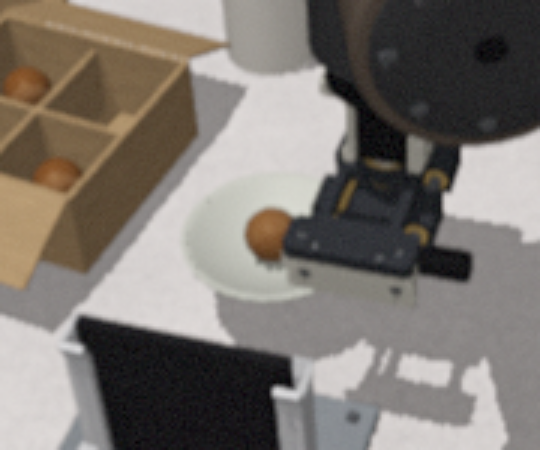

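Request:
{"method": "play_rows", "body": {"targets": [[0,0,0.001,-0.0005,0.0005,0.001,0],[0,0,0,-0.001,0.0005,0.001,0],[0,0,0,0,0,0,0],[0,0,0,0,0,0,0],[0,0,0,0,0,0,0],[0,0,0,0,0,0,0],[0,0,0,0,0,0,0],[0,0,0,0,0,0,0],[0,0,0,0,0,0,0],[0,0,0,0,0,0,0],[0,0,0,0,0,0,0],[0,0,0,0,0,0,0]]}}

```text
t: 25.8
eef_pos: [0.5425, 0.1034, 0.065]
ee_rot: [3.141, -0.001, -3.006]
force: [-0.1, -0.3, -2.0]
width: 0.0137
```

Request:
{"method": "play_rows", "body": {"targets": [[0,0,0,0,0,0,0],[0,0,0,0,0,0,0],[0,0,0,0,0,0,0],[0,0,0,0,0,0,0]]}}

```text
t: 26.3
eef_pos: [0.5424, 0.1034, 0.0649]
ee_rot: [3.141, -0.001, -3.006]
force: [-0.8, 0.1, -1.4]
width: 0.0136
```

```bash
python3 dm.py l; python3 -c "
from h import *
delta([.5422,.1038,.065],-3.0046)
s=get_state();c=np.array([.6242,.1154]);p=s['eef_pos'][:2];v=p-c;print('r',np.hypot(*v))
for a in np.arange(0,1.6,.1): 
    R=np.array([[np.cos(a),-np.sin(a)],[np.sin(a),np.cos(a)]]);print(round(a,1),(c+R@v).round(4))
"
```

```text
exp dish [0.6237 0.1146]
side ball 208 [0.624  0.1154 0.0683]
side bowl sphere c 747 [0.6247 0.1151 0.1286] 0.0013111444995678753
side rim plane slope [-0.0006  0.0002] z 0.06917269009918214 318
side rim circ 411 [0.6233 0.1165] 0.05713555088201361
top bowl sphere c 226 [0.6224 0.1153 0.1261] 0.0014633654286518114
top rim plane slope [ 0.0017 -0.0217] z 0.06765644765495246 176
top rim circ 276 [0.6257 0.1065] 0.04965493043774186
t 26.4 pos [0.5424 0.1034 0.0649] rot [ 3.1412 -0.0009 -3.0057] F [ 0.0089 -0.511  -1.9545] M [0.0442 0.1416 0.0216] w 0.01382823770615933
turn [-0.0002 -0.0009  0.0011] shift [-0.0002  0.0004  0.0001]
r 0.08264965844001461
0.0 [0.5424 0.1034]
0.1 [0.544  0.0953]
0.2 [0.5464 0.0874]
0.3 [0.5496 0.0798]
0.4 [0.5535 0.0725]
0.5 [0.5582 0.0657]
0.6 [0.5635 0.0594]
0.7 [0.5694 0.0536]
0.8 [0.5758 0.0484]
0.9 [0.5827 0.0439]
1.0 [0.5901 0.0401]
1.1 [0.5978 0.0371]
1.2 [0.6057 0.0348]
1.3 [0.6138 0.0334]
1.4 [0.6221 0.0328]
1.5 [0.6303 0.033 ]
```

Request:
{"method": "play_rows", "body": {"targets": [[0,0,0.01,0.0001,-0.0008,0,0],[0,0,0.02,0.0003,-0.0016,0,0],[0,0,0.03,0.0005,-0.0024,0,0],[0,0,0.04,0.0007,-0.0032,0,0],[0,0,0.04,0.0009,-0.0032,0,0],[0,0,0.04,0.001,-0.0031,0,0],[0,0,0.04,0.0011,-0.0031,0,0],[0,0,0.04,0.0012,-0.0031,0,0],[0,0,0.04,0.0014,-0.003,0,0],[0,0,0.04,0.0015,-0.0029,0,0],[0,0,0.04,0.0016,-0.0029,0,0],[0,0,0.04,0.0017,-0.0028,0,0]]}}

```text
t: 27.9
eef_pos: [0.5549, 0.0687, 0.0649]
ee_rot: [3.141, -0.001, -2.558]
force: [0.7, -1.0, -1.8]
width: 0.0138
```

```bash
cat > rot.py <<'E'
from h import *
import sys
s=get_state();yaw0=-3.0057;p0=np.array([.5424,.1034]);c=np.array([.6242,.1154]);v=p0-c
a=s['ee_rot'][2]-yaw0
rt=lambda a:np.array([[np.cos(a),-np.sin(a)],[np.sin(a),np.cos(a)]])
e=c+rt(a)@v-s['eef_pos'][:2]
print('t',s['t'],'a',a,'pos err(want-is)',e,'z',s['eef_pos'][2],'rot',s['ee_rot'],'F',s['force'])
print('level turn',(Ro.from_euler('xyz',[np.pi,0,s['ee_rot'][2]])*Ro.from_euler('xyz',s['ee_rot']).inv()).as_rotvec())
x=a
for d in eval(sys.argv[1]):
    print(d,((rt(x+d)-rt(x))@v).round(4));x+=d
print('end a',x)
E
python3 rot.py "[.04]*12"
```

```text
t 27.9 a 0.44762784669569733 pos err(want-is) [0.0008 0.0005] z 0.06493278874033713 rot [ 3.1414 -0.0013 -2.5581] F [ 0.6652 -0.9857 -1.8078]
level turn [ 0.0006 -0.0012  0.    ]
0.04 [ 0.0019 -0.0027]
0.04 [ 0.002  -0.0026]
0.04 [ 0.0021 -0.0025]
0.04 [ 0.0022 -0.0025]
0.04 [ 0.0023 -0.0024]
0.04 [ 0.0024 -0.0023]
0.04 [ 0.0025 -0.0022]
0.04 [ 0.0026 -0.0021]
0.04 [ 0.0027 -0.002 ]
0.04 [ 0.0027 -0.0019]
0.04 [ 0.0028 -0.0017]
0.04 [ 0.0029 -0.0016]
end a 0.9276278466956976
```

Request:
{"method": "play_rows", "body": {"targets": [[0,0,0.04,0.002,-0.0027,0,0],[0,0,0.04,0.0021,-0.0025,0,0],[0,0,0.04,0.0022,-0.0024,0,0],[0,0,0.04,0.0023,-0.0024,0,0],[0,0,0.04,0.0024,-0.0023,0,0],[0,0,0.04,0.0025,-0.0022,0,0],[0,0,0.04,0.0026,-0.0021,0,0],[0,0,0.04,0.0026,-0.0021,0,0],[0,0,0.04,0.0027,-0.002,0,0],[0,0,0.04,0.0027,-0.0019,0,0],[0,0,0.04,0.0028,-0.0017,0,0],[0,0,0.04,0.0029,-0.0016,0,0]]}}

```text
t: 29.4
eef_pos: [0.5857, 0.0393, 0.0646]
ee_rot: [3.142, -0.003, -2.047]
force: [-0.3, -0.5, -3.0]
width: 0.0135
```

```bash
python3 rot.py "[.04]*12+[.02,.01]"
```

```text
t 29.4 a 0.959131561611517 pos err(want-is) [0.0014 0.0022] z 0.06461564652852364 rot [ 3.1415 -0.0025 -2.0466] F [-0.2896 -0.4755 -2.9984]
level turn [ 0.0022 -0.0012  0.    ]
0.04 [ 0.003  -0.0014]
0.04 [ 0.003  -0.0013]
0.04 [ 0.0031 -0.0012]
0.04 [ 0.0031 -0.0011]
0.04 [ 0.0032 -0.0009]
0.04 [ 0.0032 -0.0008]
0.04 [ 0.0032 -0.0007]
0.04 [ 0.0033 -0.0005]
0.04 [ 0.0033 -0.0004]
0.04 [ 0.0033 -0.0003]
0.04 [ 0.0033 -0.0002]
0.04 [ 0.0033 -0.    ]
0.02 [0.0017 0.    ]
0.01 [0.0008 0.    ]
end a 1.4691315616115175
```

Request:
{"method": "play_rows", "body": {"targets": [[0,0,0.04,0.003,-0.0012,0,0],[0,0,0.04,0.0031,-0.001,0,0],[0,0,0.04,0.0032,-0.0009,0,0],[0,0,0.04,0.0032,-0.0008,0,0],[0,0,0.04,0.0033,-0.0007,0,0],[0,0,0.04,0.0033,-0.0006,0,0],[0,0,0.04,0.0033,-0.0004,0,0],[0,0,0.04,0.0034,-0.0003,0,0],[0,0,0.04,0.0034,-0.0002,0,0],[0,0,0.04,0.0034,-0.0001,0,0]]}}

```text
t: 30.65
eef_pos: [0.6195, 0.0306, 0.064]
ee_rot: [3.141, -0.004, -1.62]
force: [0.1, -0.4, -3.1]
width: 0.0138
```

```bash
python3 rot.py "[.04,.04,.03,.02,.01]"
```

```text
t 30.65 a 1.3854680901979979 pos err(want-is) [0.0014 0.0022] z 0.06403572733360241 rot [ 3.1412 -0.0037 -1.6202] F [ 0.1309 -0.3859 -3.1405]
level turn [ 0.0037 -0.0006  0.    ]
0.04 [ 0.0033 -0.0001]
0.04 [0.0033 0.0001]
0.03 [0.0025 0.0001]
0.02 [0.0016 0.0001]
0.01 [0.0008 0.0001]
end a 1.525468090197998
```

Request:
{"method": "play_rows", "body": {"targets": [[0.001,0,0.04,0.0034,0.0002,0.0002,0],[0.001,0,0.04,0.0034,0.0004,0.0002,0],[0.001,0,0.035,0.003,0.0005,0.0003,0],[0.0007,0,0.025,0.0022,0.0005,0.0003,0],[0,0,0.015,0.0014,0.0004,0,0],[0,0,0.008,0.0008,0.0003,0,0],[0,0,0,0,0,0,0],[0,0,0,0,0,0,0]]}}

```text
t: 31.65
eef_pos: [0.6343, 0.0319, 0.0645]
ee_rot: [3.141, -0.0, -1.446]
force: [-0.8, -0.3, -2.1]
width: 0.0135
```

```bash
python3 rot.py "[.01]"; python3 dm.py m;python3 -c "
from h import *
for n in('side','top'):
    im,d=grab_frame(n);cv2.imwrite(f'pics/{n}_n.png',im)"
```

```text
t 31.65 a 1.5598038788102295 pos err(want-is) [0.001  0.0016] z 0.0645117909592602 rot [ 3.1408 -0.0005 -1.4459] F [-0.8254 -0.2692 -2.1159]
level turn [ 0.0006 -0.0007  0.    ]
0.01 [0.0008 0.0001]
end a 1.5698038788102295
exp dish [0.6241 0.1133]
side ball 254 [0.6242 0.1142 0.0676]
side bowl sphere c 1207 [0.6243 0.1143 0.1282] 0.001273197026985738
side rim plane slope [-0.0027 -0.0071] z 0.06898736701000156 450
side rim circ 607 [0.6234 0.1155] 0.056818250784771485
top ball 244 [0.6225 0.1126 0.0668]
top bowl sphere c 1495 [0.6228 0.1135 0.1274] 0.0016270742504111574
top rim plane slope [-0.0029 -0.0091] z 0.0679444613420152 322
top rim circ 457 [0.6206 0.1137] 0.055527708738289376
```

View pics/side_n.png

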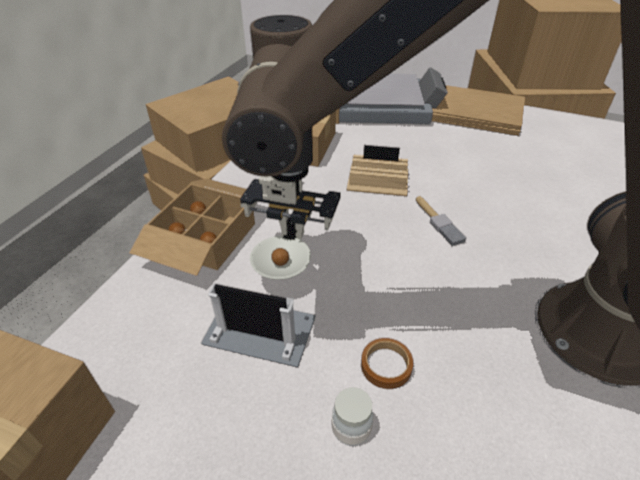

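View pics/top_n.png

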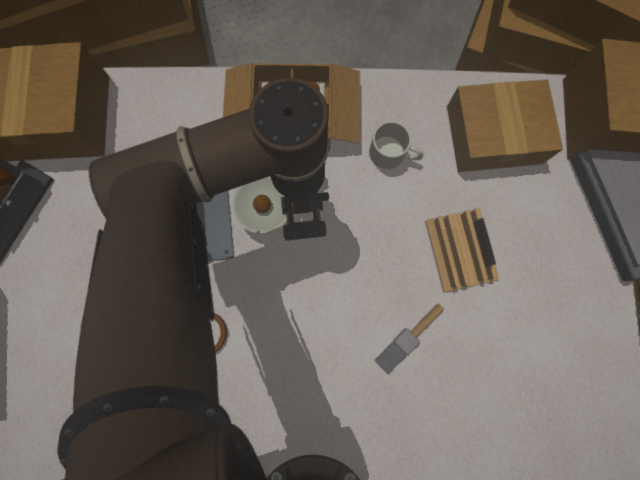

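Request:
{"method": "play_rows", "body": {"targets": [[0.001,0,0.003,0.0004,0.0004,0,0],[0.002,0,0.003,0.0005,0.0004,0,0],[0.002,0,0.003,0.0004,0.0004,0,0],[0.001,0,0.002,0.0003,0.0002,0,0],[0,0,0,0,0,0,0],[0,0,0,0,0,0,0],[0,0,0,0,0,0,0],[0,0,0,0,0,0,0],[0,0,0,0,0,0,0]]}}

```text
t: 32.98
eef_pos: [0.6361, 0.0334, 0.0646]
ee_rot: [-3.141, 0.006, -1.434]
force: [-0.3, -1.0, -2.1]
width: 0.0135
```

```bash
python3 rot.py "[.01]"; python3 dm.py o
```

```text
t 32.975 a 1.5716313430497566 pos err(want-is) [0.0002 0.0002] z 0.06455629712972975 rot [-3.1415  0.0059 -1.4341] F [-0.3073 -1.0363 -2.099 ]
level turn [-0.0059 -0.0007  0.    ]
0.01 [0.0008 0.0001]
end a 1.5816313430497566
exp dish [0.6249 0.1146]
side ball 253 [0.6248 0.1156 0.0682]
side bowl sphere c 1203 [0.625  0.1152 0.1288] 0.0012720982886071115
side rim plane slope [-0.004   0.0031] z 0.06937688362489669 454
side rim circ 614 [0.6243 0.1168] 0.05669463472733297
top ball 253 [0.6234 0.1143 0.0672]
top bowl sphere c 1528 [0.6235 0.1144 0.1279] 0.0016000581779831587
top rim plane slope [-0.0098  0.0075] z 0.06820918407169785 357
top rim circ 544 [0.6215 0.1147] 0.05526068573812809
```

View pics/side_o.png

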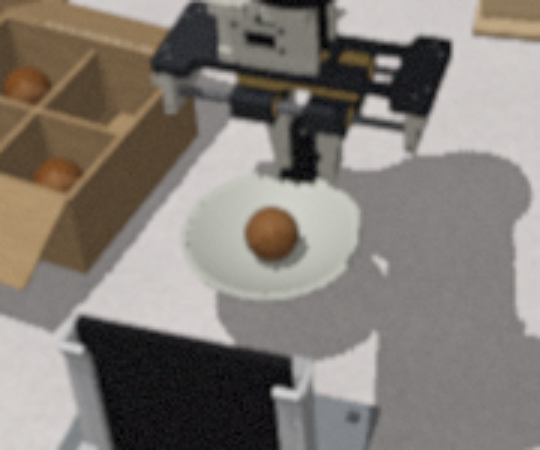

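```bash
python3 -c "
from station import *
print(job_done());print(get_state()['t'])"
```

```text
the job is handed in; nothing more can be done
None
the job is handed in; nothing more can be done
```

I finished the job and handed it in at about 33 s of the 72 s allowed; no verdict was reported.

**What I did**
- **Panel:** I took the larger panel from the rack and slid it down between the stand's grooved posts. It stopped against the base plate about where it should be when fully home. I released it and backed off. The smaller panel stayed in its slot.
- **Dish, first hold:** I gripped the dish by its handle at 60 N and lifted it level. I held it for about 1.5 s with its middle about 15 cm in front of the panel and the handle lying along it.
- **Dish, quarter turn:** I then turned it 1.57 rad about its own middle, so the handle points straight away from the panel, and I was still holding it there at hand-in.

**What the last checks showed**
- **Position:** The ball centre was at about (0.624, 0.115, 0.068) m. That is 15 cm in front of the panel at its mid height.
- **Ball:** It was within about 0.5 mm of the middle of the bowl by both cameras.
- **Forces:** I saw only a few newtons at the readings I took.
- **Bench:** The other things looked unmoved in the pictures taken just before the last small adjustment, though by then the arm partly covered the tape and jar in the top view.

**Where the checks disagreed**
- **Camera offset:** The two cameras differ by 1–2 mm, which is within their calibration.
- **Dish tilt:** Just before a last correction, both cameras read a tilt of about 0.4–0.6° along the handle. After it, the side camera read about 0.3° of tilt overall and the top camera about 0.7°. The rim fit from the top is noisier.

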